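# Take the red-handled hand roller from its rack and hold it ready over the ink slab

### The job

Take the hand roller with the red handle by its handle, lift its brass ferrule over the rack's front lip, draw it out through the open front of its slot, and hold it ready for inking over the middle of the slate ink slab: roller a few centimetres above the slate, its axle level and parallel to two of the slab's edges, and the handle leaning over at about 45 degrees. Its rubber must touch nothing, and the other rollers and things stay where they are. Finish while holding it there, still; do not put it down.

Things in the scene. Friction and masses are not known exactly. Their poses are not given: they have to be found in the camera images.
- red_roller: The one to take: loose printmaker's hand roller, 220 g, red handle, black rubber, hanging handle up. Origin: middle of the axle; z runs up the handle, y along the axle. Rubber 58 mm long, 44 mm across, spins. Fork 74 mm wide (y), top at z 39 mm; 9 mm shank to 66 mm; brass ferrule, 26 mm across, flat underside at 66 mm; wooden handle z 80 to 175 mm.
- red_roller_grip (a point): On the axis of the red handle, 138 mm from the axle, 37 mm below its top end; axes as red_roller. A good place to grip from above, across any diameter: the handle is round, 28 mm, from 18 mm below to 14 mm above this point.
- wood_roller: Same hand roller with a plain pale wood handle and amber rubber; loose, hangs in the rack; leave it hanging. Origin and axes as red_roller.
- black_roller: Same hand roller with a black handle and thinner (36 mm) grey rubber; loose, hangs in the rack; leave it hanging. Origin and axes as red_roller.
- roller_rack: Fixed light grey sheet steel rack, 125 deep (x), 310 wide (y), 131 mm high. Origin on the table under the middle seat; x points to its back, the open front faces -x. Shelf top at z 121 mm, 3 mm thick. Three 13 mm slots at y = -100, 0, 100 mm, open in front at x = -52 mm, ending at x = +12 mm. Which roller hangs in which slot varies.
- rack_lip (a point): Middle slot, top edge of the lip that is turned up along the shelf's front, 10 mm above the shelf, 3 mm thick, at x = -50 mm of the rack; all slots run through it. Ferrules (near x = 0) sit behind it: lift a roller 10 to 24 mm (then its fork meets the shelf's underside), draw it to the rack's -x; clear once its axis is 70 mm or more from its seat.
- ink_slab: Dark slate ink slab, square, 150 x 150 x 7 mm, lying flat, does not move. Origin: centre of its underside, on the table; x and y axes parallel to its edges.
- beaker: Black beaker, 77 mm across, 101 mm high, loose bystander; origin at the centre of its base.
- chalk: White paper-wrapped chalk block, 58 x 108 x 34 mm, loose bystander; origin at the centre of its underside.
- tin: Small flat crayon tin, 49 x 72 x 18 mm, loose bystander; origin at the centre of its underside.

How it is judged:
On the way:
1. the red-handled roller has been drawn out through the front of its slot and is held by the fingers in front of the rack (x of red_roller in the frame of roller_rack below -0.068 m and height (world z) of red_roller above 0.04 m and contact force between red_roller and the fingers above 1 N and contact force between red_roller and roller_rack below 0.2 N), for 0.2 s.
At the end, for the whole second after the job is handed in: Held still by its handle, off rack and slab: axle middle within 35 mm of the slab centre in plan, rubber 10 to 80 mm above the slate, handle 32 to 58 deg from upright, axle level within 10 deg and within 11 deg of parallel to slab edges. Bystanders within 20 mm of their starts (horizontal distance between red_roller and ink_slab below 0.035 m and z of red_roller in the frame of ink_slab between 0.039 and 0.109 m and angle between red_roller's own z axis and vertical between 0.56 and 1.01 rad and angle between red_roller's own y axis and vertical between 1.39 and 1.75 rad and (angle between the y axis of red_roller and the y axis of ink_slab, either way round below 0.2 rad or angle between the y axis of red_roller and the x axis of ink_slab, either way round below 0.2 rad) and contact force between red_roller and the fingers above 1 N and contact force between red_roller and roller_rack below 0.1 N and contact force between red_roller and ink_slab below 0.1 N and linear speed of red_roller below 0.03 m/s and angular speed of red_roller below 0.2 rad/s and distance of each of wood_roller, black_roller, beaker, chalk, tin from where it was at the start of the episode below 0.02 m and distance between the grasp point and red_roller_grip below 0.065 m); the arm keeps its last pose, push and grip.
It fails at once if the red-handled roller's rubber touches something (table, slab, rack, gripper, another thing) (contact force between red_roller_barrel and anything else above 0.5 N).
It fails at once if one of the other two rollers is disturbed (moved more than 25 mm) (distance of any of wood_roller, black_roller from where it was at the start of the episode above 0.025 m).
It fails at once if the beaker, the chalk block or the tin is disturbed (moved more than 25 mm) (distance of any of beaker, chalk, tin from where it was at the start of the episode above 0.025 m).
It also fails if it takes over 48 s, if anything falls off the work surface, if the arm or the gripper's body presses on something with over 40 N, if the wrist force passes 120 N, or if a joint passes its speed limit or range.

### The arm

A 6-joint arm with a two-finger parallel gripper is mounted at the origin on a cart in front of the work surface, level with it; the furniture and walls round the work are solid. World frame = base frame: x ahead of the robot, y to its left, z up, the work surface at z = 0. Lengths are in m, angles in rad, forces in N, time in s.
With the tool pointing down it reaches from about 0.35 to 0.775 m from the base axis. Payload 5.5 kg.
Tool frame: the origin (TCP) lies where the fingers leave the gripper's body, on its centre line; the fingertips stand env.tip_reach ahead of it and the grasp point (between the pads) lies 54 mm ahead of it (env.tip_reach is the distance from the TCP to the fingertips, in m); z points along the fingers, y is the line along which they close (so a half turn about z gives the same grasp; the last joint's range is limited). The gripper opens to 85 mm and grips with 20 to 120 N. Pads are 22 mm wide; open, the fingers measure 114 mm over their backs; the gripper's body (76 mm by 85 mm) begins 54 mm behind the grasp point. The pads swing forward as they close: fully open they stand 13 mm farther back than shut.
Start: joints at [1.151, 0.313, 0.046, 1.304, 0, 1.431], TCP at [0.159, 0.553, 0.304] pointing down, gripper open.
Joint ranges: [-2.76, 2.76], [-0.86, 1.69], [-1.03, 1.26], [-2.2, 2.34], [-1.47, 1.5], [-3.14, 3.14]. Speed limits (rad/s): [2.57, 2.57, 3.14, 3.14, 3.14, 3.14].

### API

Orientations are given as a unit quaternion [w, x, y, z].
In Python, from workcell import status, optics, hand_in, env gives the robot as it stands.
- The arm moves only by the shell command python3 -m handwheel 'ROWS' [FORCE]. ROWS is a JSON object whose one key "deltas" holds a list of rows, each a list of 5 numbers: the opening, from -1 (shut) to 1 (fully open), then the shift along the tool's x, y, z in units of 40 mm (1.0 is 40 mm), then the turn about the tool's z in units of 10 degrees (1.0 is 10 degrees). In form: {"deltas": [[jaw, x, y, z, roll], ...]}. A call has 1 to 20 rows; each row shifts and turns the commanded pose from where the row before left it, along the tool's axes as they then stand; what a row does not reach is not made up. A row lasts 1/8 s, in which the tool goes at most 62.5 mm and 10.7 degrees, less where a joint would pass 70% of its speed; a pose out of reach is approached as far as the arm can. A call is refused whole if a number of a shift passes 1 or a number of a turn 1, either way. A call with a gripper value outside its range is refused whole. The fingers move at their own pace and stop on an object; FORCE is the grip in N (left out, the last holds). Time passes only in rows, so rows that do not move let the fingers close. It gives the time, the measured TCP pose, the force, the opening and the grip force at its end, in the units of the state.
- status.get_state(): the state, without advancing time (a new reading comes with each control period).
- optics.read_camera(name): name is "scene" or "top" or "wrist"; returns a dict with "frame" (384x512x3 uint8, red, green, blue), "depth" (384x512 float32, m along the optical axis (not along the pixel's ray), 0 where there is no reading), "vfov" (degrees; the focal length in pixels is half the picture's height over the tangent of half this angle, whatever the lens; pixels are square), "cx", "cy" (the principal point, pixels), "origin" and "attitude" of the camera in the world. Camera axes: x right, y down, z forward; pixel columns grow to the right and rows downward; lengths in m; the calibration is good to about 2 mm. The wrist camera is an equidistant fisheye: a pixel r from the principal point sees the ray r / f radians off the axis. A picture is of the moment at which its call begins.
- hand_in(): hands the job in; it is judged then, once.
The state is a dict: "clock": time; "joint_pos": joint angles; "qvel": joint speeds; "tau": joint torques, N m; "tcp_pos": TCP position; "orientation": TCP orientation; "wrist_force": force on the tool from outside, world axes, zero at the start; "ft_torque": the same for the moment, N m; "finger_gap": finger opening in m; "grip_force": force on a finger pad.
Only numpy, scipy, OpenCV 4.12 (cv2) and the standard library are available. Lean on these libraries where they do the work, as an engineer would, in place of code of your own. Each camera call takes 0.05 s, during which the arm holds its last target. There are 200 camera calls.

## Working session

There is one attempt and no reset: what is moved stays moved. The work goes in short steps, Python scripts to look and compute and a shell command to move; the robot and the scene stay as the last step left them, time stands still between calls to the robot, and variables do not carry over. Pictures are saved under pics/ and viewed, at most 12 in all, crops included, and the job is handed in when it is done.

```bash
mkdir -p pics
cat > h.py <<'E'
import numpy as np, cv2
from scipy.spatial.transform import Rotation as R
from workcell import status, optics, env
def rot(q): return R.from_quat([q[1],q[2],q[3],q[0]]).as_matrix()
def att(a):
    a=np.array(a,float); return a if a.shape==(3,3) else rot(a)
def shot(n,fn):
    c=optics.read_camera(n); cv2.imwrite(fn+'.png',c['frame'][:,:,::-1]); np.save(fn+'.npy',c,allow_pickle=True); return c
def load(fn): return np.load(fn+'.npy',allow_pickle=True).item()
def world(c,u,v,d=None):
    f=c['frame'].shape[0]/2/np.tan(np.radians(c['vfov']/2))
    d=c['depth'][int(round(v)),int(round(u))] if d is None else d
    return np.array(c['origin'])+att(c['attitude'])@(np.array([(u-c['cx'])/f,(v-c['cy'])/f,1])*d)
E
python3 - <<'E'
from h import *
a=shot('scene','pics/s0');b=shot('top','pics/t0')
for c in(a,b): print({k:v for k,v in c.items() if k not in('frame','depth')})
s=status.get_state();print(s['tcp_pos'],s['orientation'],env.tip_reach,rot(s['orientation']).round(3),s['clock'])
E
```

```text
{'vfov': 50.78124407846013, 'cx': 249.83872588951164, 'cy': 192.01190893663062, 'origin': array([-0.3310959 , -0.52574032,  1.02638561]), 'attitude': array([-0.36274276,  0.80730363, -0.41927854,  0.20219803])}
{'vfov': 56.01219858861186, 'cx': 256.9780063815821, 'cy': 192.50392424876983, 'origin': array([0.42203024, 0.02585524, 1.1484301 ]), 'attitude': array([ 0.05220309, -0.70303991,  0.70836592, -0.03503485])}
[0.15866477 0.5523033  0.30309224] [-2.29361704e-04  1.39432643e-01  9.90231193e-01 -8.18318517e-04] 0.0726 [[-0.961  0.276 -0.001]
 [ 0.276  0.961 -0.002]
 [ 0.    -0.002 -1.   ]] 0.1
```

View pics/s0.png

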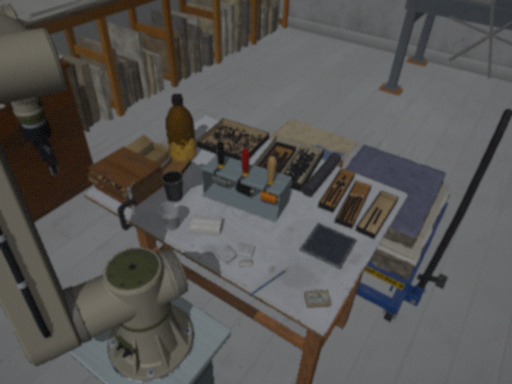

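View pics/t0.png

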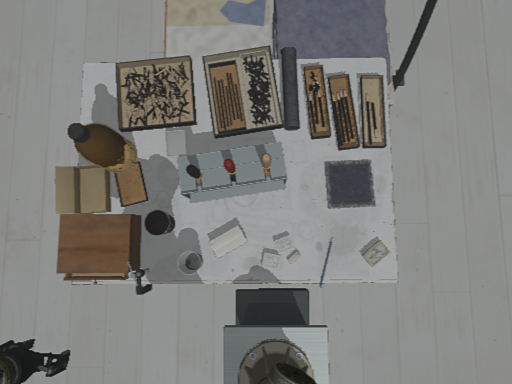

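The scene view shows the rack with the red roller in the middle slot (about 245,160). In the top view the red handle is at (229,166) and the slab spans about (325,161)-(375,207). I'll enlarge both for exact points.

Run:
```python
from h import *
a=load('pics/s0');b=load('pics/t0')
def crop(c,u0,v0,w,h,k): return cv2.resize(c['frame'][v0:v0+h,u0:u0+w,::-1],None,fx=k,fy=k,interpolation=cv2.INTER_CUBIC)
t=crop(b,170,130,220,100,3.6);s=crop(a,190,130,180,140,4.4)
cv2.imwrite('pics/tc.png',t);cv2.imwrite('pics/sc.png',cv2.resize(s,(720,560)))
# slab by colour/depth from top
W=np.array([[world(b,u,v) for u in range(512)] for v in range(384)]); np.save('W.npy',W)
Z=W[...,2]
g=b['frame'].astype(int); m=((g.sum(2)<230)).astype(np.uint8); m[:, :315]=0; m[:,385:]=0; m[:150]=0;m[215:]=0
P=W[m>0][:,:2]; r=cv2.minAreaRect(P.astype(np.float32)); print('slab',r,Z[m>0].mean(),len(P))
P2=cv2.minAreaRect(np.argwhere(m>0)[:,::-1].astype(np.float32)); print(P2)
# red handle top points
hsv=cv2.cvtColor(b['frame'],cv2.COLOR_RGB2HSV);red=(((hsv[...,0]<8)|(hsv[...,0]>172))&(hsv[...,1]>150)); red[:140]=0;red[200:]=0;red[:,:200]=0;red[:,260:]=0
q=W[red];print('red',len(q),q.min(0),q.max(0)); print('red top',q[q[:,2]>q[:,2].max()-.012].mean(0), np.argwhere(red).min(0),np.argwhere(red).max(0))
# rack shelf pixels
sh=(Z>.11)&(Z<.14); sh[:,:175]=0;sh[:,292:]=0;sh[:135]=0;sh[205:]=0
print('shelf',cv2.minAreaRect(W[sh][:,:2].astype(np.float32)),sh.sum(),np.median(Z[sh]))
for nm,sl in dict(wood=(slice(148,172),slice(258,275)),blk=(slice(160,182),slice(184,204))).items():
  q=W[sl].reshape(-1,3);q=q[(q[:,2]>.2)];print(nm,q.mean(0),q[:,2].max())
```

```text
slab ((0.5562702417373657, -0.13238593935966492), (0.15593209862709045, 0.38461390137672424), 18.239933013916016) 0.008590455469554729 1651
((349.0447692871094, 183.21595764160156), (43.72718048095703, 44.97474670410156), 86.42366790771484)
red 40 [0.42203024 0.02585524 0.22136774] [0.62251463 0.13063284 1.1484301 ]
red top [0.42203024 0.02585524 1.1484301 ] [160 225] [166 231]
shelf ((0.6233342885971069, 0.12647414207458496), (0.1134033203125, 0.31047046184539795), 8.20527458190918) 3504 0.12155277058773184
wood [0.62444836 0.02581025 0.23244702] 1.1484300992674021
blk [0.59909146 0.22074817 0.22229237] 0.2333347074126958
```

View pics/tc.png

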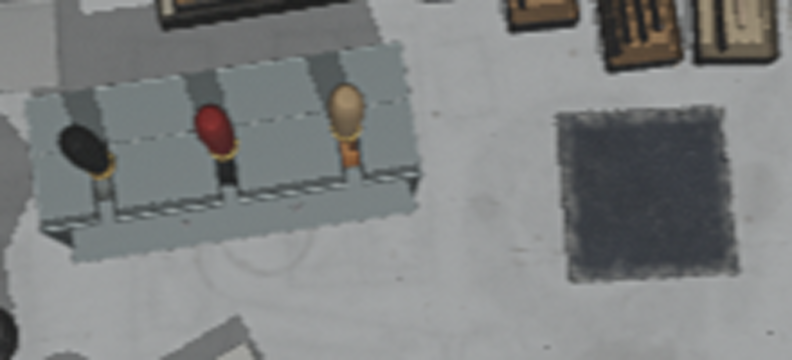

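View pics/sc.png

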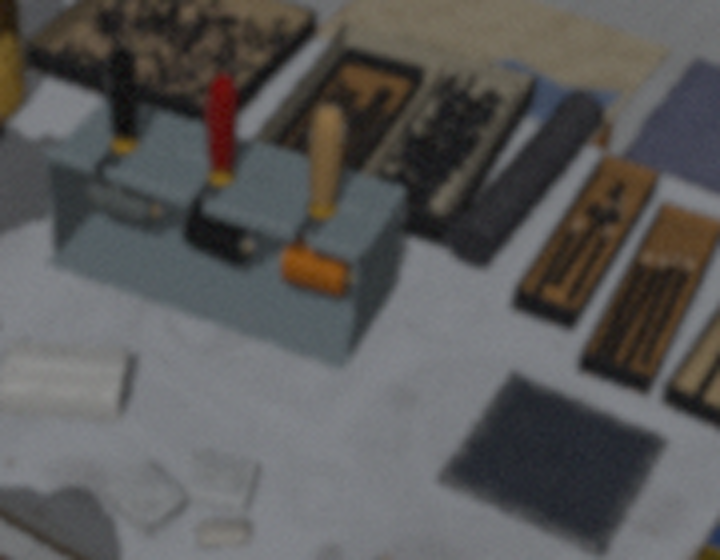

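Top crop: red handle top near (211,116), ferrule near (226,152), lip running from (45,226) to (416,176), slab corners (557,113), (723,107), (739,272), (570,281). Scene crop: handle top (222,76), ferrule (221,180).

Run:
```python
from h import *
a=load('pics/s0');b=load('pics/t0')
T=lambda p:(p[0]/3.6+170-.4,p[1]/3.6+130-.4); S=lambda p:(p[0]/4+190-.4,p[1]/4+130-.4)
def ray(c,p):
    o=np.array(c['origin']);d=world(c,*p,1.)-o;return o,d/np.linalg.norm(d)
def tri(r,q):
    A=sum(np.eye(3)-np.outer(d,d) for _,d in(r,q));y=sum((np.eye(3)-np.outer(d,d))@o for o,d in(r,q))
    x=np.linalg.solve(A,y);return x,[np.linalg.norm(np.cross(x-o,d)) for o,d in (r,q)][0]*2
def plane(c,p,z): o,d=ray(c,p);return o+d*(z-o[2])/d[2]
print('tip',tri(ray(b,T((208,110))),ray(a,S((222,76)))))
print('fer',tri(ray(b,T((226,152))),ray(a,S((221,180)))))
print('tip plane',plane(b,T((211,116)),.226),'fer',plane(b,T((226,152)),.13))
c=[plane(b,T(p),.007) for p in((557,113),(723,107),(739,272),(570,281))];print('slab',np.mean(c,0),*[x[:2].round(4) for x in c])
cs=[plane(a,S(p),.007) for p in((515,373),(664,440),(602,550),(442,478))];print('slab scene',np.mean(cs,0),*[x[:2].round(4) for x in cs])
for k in range(4):
  e=c[(k+1)%4]-c[k];print(np.degrees(np.arctan2(e[1],e[0]))%90,np.linalg.norm(e),end=' | ')
L=[plane(b,T(p),.131) for p in((45,222),(418,172))];print('\nlip',L); e=L[0]-L[1];print('rack y yaw',np.degrees(np.arctan2(e[1],e[0]))-90,np.linalg.norm(e))
W=np.load('W.npy');Z=W[...,2]
g=b['frame'].astype(int)
for i,(m) in enumerate([((Z>.16)&(Z<.3))]):
  m=m.copy();m[:140]=0;m[200:]=0;
  n,l,st,ce=cv2.connectedComponentsWithStats(m.astype(np.uint8))
  for k in range(1,n):
    q=W[l==k]
    if len(q)>8 and ce[k][0]>175 and ce[k][0]<290: print(ce[k],len(q),'mean',q.mean(0),'zmax',q[:,2].max(),'toppts',q[q[:,2]>.2].mean(0))
```

```text
tip (array([0.62201334, 0.12623678, 0.22337952]), np.float64(0.003094444543834328))
fer (array([0.61166304, 0.12101549, 0.11766463]), np.float64(0.0015267856482124543))
tip plane [0.61791426 0.12251704 0.226     ] fer [0.60894732 0.12048521 0.13      ]
slab [ 0.59125013 -0.24051774  0.007     ] [ 0.6637 -0.1634] [ 0.6674 -0.3104] [ 0.5203 -0.3178] [ 0.5136 -0.1704]
slab scene [ 0.58565968 -0.24417921  0.007     ] [ 0.6557 -0.1702] [ 0.6584 -0.311 ] [ 0.5185 -0.3183] [ 0.5101 -0.1773]
1.4692238973845235 0.14703655534026958 | 2.8609801615473884 0.14732699528764628 | 2.605596486442977 0.14748257216734412 | 2.6749047563654096 0.15024169169242316 | 
lip [array([0.55390174, 0.26417142, 0.131     ]), array([ 0.59109038, -0.03194206,  0.131     ])]
rack y yaw 7.158248834410088 0.29843958978577767
[265.30172414 159.55172414] 116 mean [0.62514072 0.02574688 0.21484684] zmax 0.23338282062558802 toppts [0.6266249  0.02580977 0.22259774]
[228.42857143 165.05882353] 119 mean [0.61155457 0.12306608 0.21438204] zmax 0.23179262128805544 toppts [0.61296618 0.12371482 0.2223902 ]
[192.00793651 170.71428571] 126 mean [0.59778442 0.21968149 0.21251111] zmax 0.2333347074126958 toppts [0.59909146 0.22074817 0.22229237]
```

Rack yaw is about 8°, red seat about (0.612, 0.1225), handle top z about 0.23, slab about (0.589, -0.242) at 2.5°. Next I turn so the fingers close along the rack's y, rise, and fly to above the handle.

```bash
cat >> h.py <<'E'
def go(x,y,z,yaw=None):
    "units still to go to TCP x,y,z and tool-y yaw (deg)"
    s=status.get_state();M=rot(s['orientation']);d=M.T@(np.array([x,y,z])-s['tcp_pos'])/.04
    th=np.degrees(np.arctan2(M[1,1],M[0,1]))
    print('t',round(s['clock'],2),'tcp',np.round(s['tcp_pos'],4),'units',d.round(2),'yaw',th.round(2),'tilt',np.degrees(np.arccos(-M[2,2])).round(2),
      'roll units',None if yaw is None else round((th-yaw)/10,2),'gap',round(s['finger_gap'],4),'grip',s['grip_force'],'F',np.round(s['wrist_force'],1),'q',np.round(s['joint_pos'],2))
E
python3 -m handwheel '{"deltas": [[1,0,0,-0.5,-0.8],[1,0,0,-0.5,-0.8],[1,0,0,-0.5,-0.8],[1,-0.61,-0.76,0,0],[1,-0.61,-0.76,0,0],[1,-0.61,-0.76,0,0],[1,-0.61,-0.76,0,0],[1,-0.61,-0.76,0,0],[1,-0.61,-0.76,0,0],[1,-0.61,-0.76,0,0],[1,-0.61,-0.76,0,0],[1,-0.61,-0.76,0,0],[1,-0.61,-0.76,0,0],[1,-0.61,-0.76,0,0],[1,-0.61,-0.76,0,0],[1,-0.61,-0.76,0,0],[1,-0.61,-0.76,0,0],[1,0,0,0,0]]}' 20
python3 -c "
from h import *
go(.612,.1225,.36,98);shot('wrist','pics/w1')"
```

```text
clock: 2.35
tcp_pos: [0.5577, 0.1766, 0.3626]
orientation: [-0.001, -0.068, 0.998, -0.0]
wrist_force: [-0.5, 0.0, 0.2]
finger_gap: 0.0855
grip_force: 0.0
t 2.35 tcp [0.5577 0.1766 0.3626] units [-1.16 -1.52  0.06] yaw 97.76 tilt 0.08 roll units -0.02 gap 0.0855 grip 0.0 F [-0.5  0.   0.2] q [ 0.17  0.33  0.21  1.45 -0.    0.03]
```

View pics/w1.png

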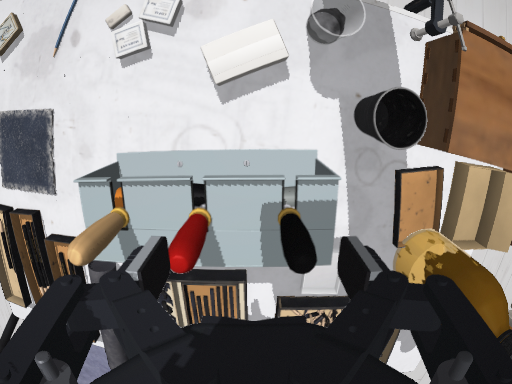

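The wrist view shows the red handle (top 179,262; ferrule 203,213) between the black and wood ones, with the fingers still to the left. I'll move over it and measure it again with the wrist depth.

```bash
python3 -m handwheel '{"deltas": [[1,-0.58,-0.76,0,0],[1,-0.58,-0.76,0,0],[1,0,0,0,0]]}' 20
cat >> h.py <<'E'
def wpts(c):
    f=c['frame'].shape[0]/2/np.tan(np.radians(c['vfov']/2))
    v,u=np.mgrid[:384,:512];x=(u-c['cx'])/f;y=(v-c['cy'])/f;r=np.hypot(x,y)+1e-9
    k=np.tan(np.minimum(r,1.5))/r;d=c['depth']
    return np.stack([x*k*d,y*k*d,d],-1)@att(c['attitude']).T+np.array(c['origin'])
E
python3 - <<'E'
from h import *
go(.612,.1225,.36,98)
c2=shot('wrist','pics/w2')
for c in(load('pics/w1'),c2):
    W=wpts(c);h=cv2.cvtColor(c['frame'],cv2.COLOR_RGB2HSV)
    red=((h[...,0]<7)|(h[...,0]>173))&(h[...,1]>150)&(c['depth']>0)&(W[...,2]>.13)&(W[...,2]<.26)
    n,l,st,ce=cv2.connectedComponentsWithStats(red.astype(np.uint8));k=1+np.argmax(st[1:,4])
    q=W[l==k]
    print(ce[k],st[k],'range',q.min(0).round(4),q.max(0).round(4))
    for z in(.15,.17,.19,.21,.225): 
        s=q[abs(q[:,2]-z)<.008];print(z,len(s),(s.min(0)+s.max(0))[:2]/2 if len(s) else '',np.ptp(s,axis=0)[:2] if len(s) else '')
E
```

```text
clock: 2.78
tcp_pos: [0.6112, 0.1239, 0.363]
orientation: [-0.0, -0.069, 0.998, 0.0]
wrist_force: [0.1, 0.3, -0.0]
finger_gap: 0.0855
grip_force: 0.0
t 2.77 tcp [0.6112 0.1239 0.363 ] units [-0.02 -0.04  0.08] yaw 97.87 tilt 0.05 roll units -0.01 gap 0.0855 grip 0.0 F [ 0.1  0.3 -0. ] q [ 0.07  0.41  0.33  1.49  0.   -0.07]
[187.68537074 243.86038744] [ 169  214   38   59 1497] range [0.6002 0.1111 0.1323] [0.6215 0.136  0.2294]
0.15 100 [0.6066633  0.12521824] [0.01118999 0.01995256]
0.17 152 [0.60659438 0.12456389] [0.01286178 0.0227638 ]
0.19 222 [0.60761147 0.12444372] [0.01491174 0.02310811]
0.21 314 [0.60866322 0.12343176] [0.01700976 0.02461112]
0.225 575 [0.61166745 0.12399523] [0.01966065 0.02162619]
[251.69224924 197.42629179] [ 235  171   34   52 1316] range [0.6004 0.1093 0.1304] [0.6234 0.1351 0.2298]
0.15 48 [0.60518893 0.12157016] [0.00714357 0.0209601 ]
0.17 68 [0.60464123 0.12170406] [0.00800169 0.02316561]
0.19 121 [0.60475867 0.12168562] [0.00833919 0.02421396]
0.21 228 [0.60714839 0.1222212 ] [0.01341486 0.02585658]
0.225 775 [0.6126802  0.12208154] [0.02145095 0.02403448]
```

View pics/w2.png

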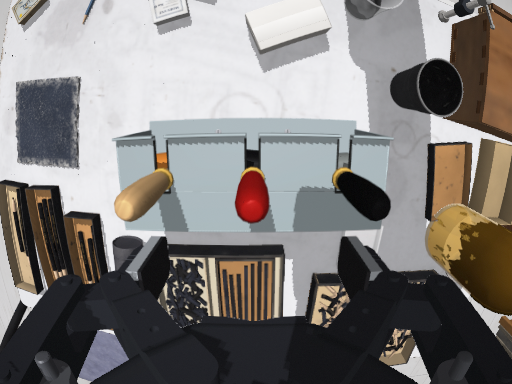

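The fingers now straddle the red handle (251,195) symmetrically, clear of both neighbours. Handle axis ≈ (0.613, 0.122), top z 0.230, which matches the text. I'll descend and close.

```bash
python3 -m handwheel '{"deltas": [[1,-0.05,-0.04,0.5,0],[1,0,0,0.5,0],[1,0,0,0.5,0],[1,0,0,0.5,0],[1,0,0,0.5,0],[1,0,0,0.4,0],[1,0,0,0,0],[-1,0,0,0,0],[-1,0,0,0,0],[-1,0,0,0,0],[-1,0,0,0,0],[-1,0,0,0,0],[-1,0,0,0,0],[-1,0,0,0,0],[-1,0,0,0,0]]}' 25
python3 -c "
from h import *
go(.613,.1225,.247,98)"
```

```text
clock: 4.7
tcp_pos: [0.6131, 0.1232, 0.2486]
orientation: [0.001, -0.069, 0.998, -0.0]
wrist_force: [-0.0, -1.9, 5.8]
finger_gap: 0.0271
grip_force: 25.0
t 4.7 tcp [0.6131 0.1232 0.2486] units [ 0.   -0.02  0.04] yaw 97.95 tilt 0.08 roll units -0.0 gap 0.0271 grip 25.042758956551552 F [-0.  -1.9  5.8] q [ 0.07  0.43  0.08  1.22 -0.   -0.07]
```

```bash
python3 -m handwheel '{"deltas": [[-1,0,0,-0.15,0],[-1,0,0,-0.15,0],[-1,0,0,-0.15,0],[-1,0,0,0,0],[-1,0,0,0,0]]}' 25
python3 -c "
from h import *
go(.613,.1225,.265,98)"
python3 -m handwheel '{"deltas": [[-1,0.2,0,0,0],[-1,0.3,0,0,0],[-1,0.3,0,0,0],[-1,0.3,0,0,0],[-1,0.3,0,0,0],[-1,0.3,0,0,0],[-1,0.3,0,0,0],[-1,0.3,0,0,0],[-1,0.2,0,0,0],[-1,0,0,0,0],[-1,0,0,0,0],[-1,0,0,0,0]]}' 25
python3 -c "
from h import *
go(.613,.1225,.265,98)
shot('scene','pics/s2');shot('wrist','pics/w3')
a=load('pics/s2')['frame'][120:240,170:330,::-1];b=load('pics/w3')['frame'][:,:,::-1]
cv2.imwrite('pics/m3.png',np.vstack([cv2.resize(a,(512,384),interpolation=cv2.INTER_CUBIC)[:300],cv2.resize(b[0:300],(512,300))]))"
```

```text
clock: 5.32
tcp_pos: [0.6126, 0.1235, 0.2657]
orientation: [-0.0, -0.07, 0.998, 0.0]
wrist_force: [-0.3, -0.4, -2.4]
finger_gap: 0.027
grip_force: 24.8
t 5.33 tcp [0.6126 0.1235 0.2657] units [-0.01 -0.03  0.02] yaw 97.97 tilt 0.02 roll units -0.0 gap 0.027 grip 24.80359982466325 F [-0.3 -0.4 -2.4] q [ 0.07  0.42  0.11  1.26  0.   -0.07]
clock: 6.82
tcp_pos: [0.5141, 0.1096, 0.2658]
orientation: [0.0, -0.069, 0.998, 0.0]
wrist_force: [0.2, 0.6, -2.7]
finger_gap: 0.027
grip_force: 24.8
t 6.83 tcp [0.5141 0.1096 0.2658] units [-2.49 -0.02  0.02] yaw 97.97 tilt 0.02 roll units -0.0 gap 0.027 grip 24.80555906658992 F [ 0.2  0.6 -2.7] q [ 0.06  0.23 -0.16  1.18  0.   -0.08]
```

View pics/m3.png

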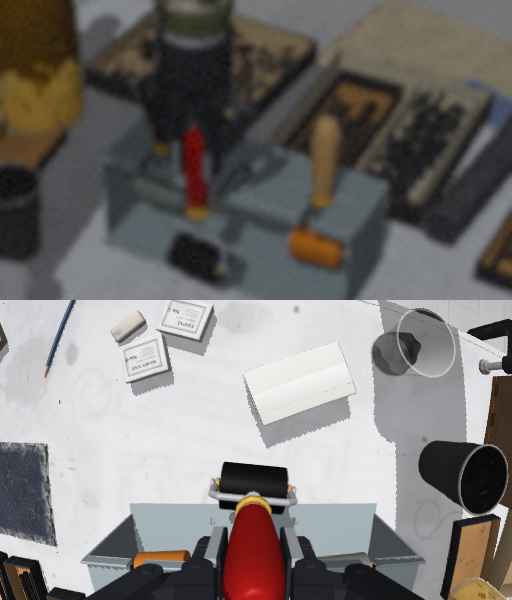

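The roller is out and hanging in the fingers in front of the rack (wrist view: rubber at (253,480) in the composite). The tool can't tilt, so I'll pivot the handle about the pads by leaning it over the rack lip. First I check what lies in front of and under the shelf.

Run:
```python
from h import *
W=np.load('W.npy');Rk=R.from_euler('z',8,degrees=True).as_matrix()
f=lambda p:(Rk.T@(p-np.array([.6125,.1225,0]))).round(3)
for p in((80,250),(150,215),(150,235),(300,195),(300,205),(300,215),(300,222),(300,232),(300,185),(300,175),(300,165)): print(p,f(W[round(p[1]/3.6+130),round(p[0]/3.6+170)]))
Q=wpts(load('pics/w3')).reshape(-1,3)@Rk-(np.array([.6125,.1225,0])@Rk)
m=(abs(Q[:,1])<.14)&(abs(Q[:,1])>.045)&(Q[:,0]>-.075)&(Q[:,0]<0.02)&(Q[:,2]<.15)
h,xe,ze=np.histogram2d(Q[m,0],Q[m,2],bins=[np.arange(-.075,.021,.008),np.arange(-.005,.15,.015)]);print(xe.round(3),ze.round(3));print(h.astype(int))
```

```text
(80, 250) [-0.047  0.147  0.004]
(150, 215) [-0.028  0.08   0.002]
(150, 235) [-0.044  0.082  0.004]
(300, 195) [-0.028 -0.053  0.004]
(300, 205) [-0.038 -0.052  0.005]
(300, 215) [-0.048 -0.05   0.004]
(300, 222) [-0.054 -0.049  0.002]
(300, 232) [-0.06  -0.049  0.002]
(300, 185) [-0.038 -0.056  0.121]
(300, 175) [-0.032 -0.057  0.12 ]
(300, 165) [-0.024 -0.058  0.124]
[-0.075 -0.067 -0.059 -0.051 -0.043 -0.035 -0.027 -0.019 -0.011 -0.003
  0.005  0.013] [-0.005  0.01   0.025  0.04   0.055  0.07   0.085  0.1    0.115  0.13
  0.145]
[[ 862    0    0    0    0    0    0    0    0    0]
 [ 984    0    0    0    0    0    0    0    0    0]
 [ 924    0    0    0    0    0    0    0    0    0]
 [ 923    0    0    0    0    0    0    0 1141   63]
 [ 885    0    0    0    0    0    0    0  276    0]
 [ 859    0    0    0    0    0    0    0  312    0]
 [ 790    0    0   90  153    0    0    0  139    0]
 [ 631    0    3  208  402    2    0    0    7    0]
 [ 557    0    5    9   13    1    0    0    4  130]
 [ 482    0    0    0    0    0    0    0    2    0]
 [ 144    0    0    0    0    0    0    0   13    0]]
```

Under the shelf there is only a thin floor, so there is room. I'll lower so the lip meets the lower handle just above the ferrule, and move up to contact.

```bash
python3 -m handwheel '{"deltas": [[-1,0,0,0.26,0],[-1,0,0,0.26,0],[-1,0,0,0.25,0],[-1,-0.2,0,0,0],[-1,-0.25,0,0,0],[-1,-0.25,0,0,0],[-1,-0.1,0,0,0],[-1,0,0,0,0]]}' 20
python3 -c "
from h import *
go(.613,.1225,.235,98)"
python3 -m handwheel '{"deltas": [[-1,-0.11,0,-0.01,0],[-1,-0.11,0,-0.02,0],[-1,-0.11,0,-0.01,0],[-1,-0.11,0,0.01,0],[-1,0,0,0,0]]}' 20
python3 -c "
from h import *
go(.613,.1225,.235,98)
c=shot('wrist','pics/w4');a=shot('scene','pics/s4')
cv2.imwrite('pics/m4.png',np.vstack([cv2.resize(a['frame'][120:240,170:330,::-1],(512,384),interpolation=cv2.INTER_CUBIC)[:250],c['frame'][50:384,:,::-1]]))"
```

```text
clock: 7.92
tcp_pos: [0.5458, 0.1141, 0.2351]
orientation: [0.0, -0.07, 0.998, 0.0]
wrist_force: [-0.1, 0.2, -1.0]
finger_gap: 0.0274
grip_force: 24.8
t 7.92 tcp [0.5458 0.1141 0.2351] units [-1.69 -0.02  0.  ] yaw 97.97 tilt 0.01 roll units -0.0 gap 0.0274 grip 24.805337714497 F [-0.1  0.2 -1. ] q [ 0.06  0.31 -0.13  1.13  0.   -0.08]
clock: 8.55
tcp_pos: [0.5615, 0.116, 0.236]
orientation: [-0.002, -0.069, 0.998, -0.001]
wrist_force: [-4.0, -2.1, 0.8]
finger_gap: 0.0276
grip_force: 25.1
t 8.55 tcp [0.5615 0.116  0.236 ] units [-1.3  -0.02  0.02] yaw 97.96 tilt 0.22 roll units -0.0 gap 0.0276 grip 25.074490034021437 F [-4.  -2.1  0.8] q [ 0.06  0.34 -0.08  1.15 -0.   -0.07]
```

View pics/m4.png

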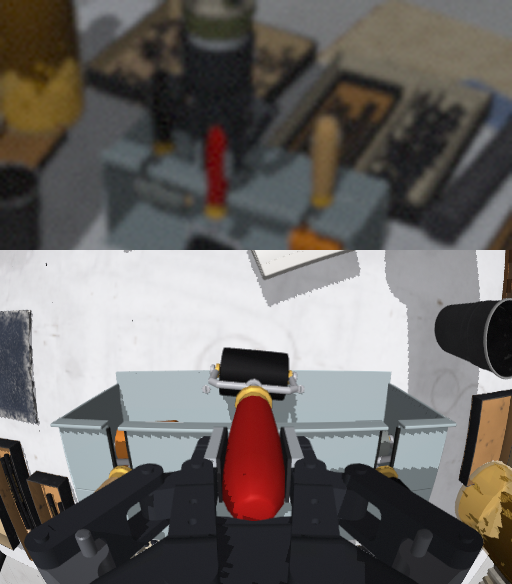

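The handle rests against the lip (about 4 N) and has begun to lean, with the rubber (255,367) swinging clear to the front. I'll continue along the arc.

```bash
python3 -m handwheel '{"deltas": [[-1,-0.11,0,0.01,0],[-1,-0.11,0,0.015,0],[-1,-0.11,0,0.02,0],[-1,-0.11,0,0.03,0],[-1,0,0,0,0]]}' 20
python3 -c "
from h import *
go(.613,.1225,.235,98)"
python3 -m handwheel '{"deltas": [[-1,-0.1,0,0.04,0],[-1,-0.1,0,0.04,0],[-1,-0.1,0,0.05,0],[-1,-0.06,0,0.04,0],[-1,0,0,0,0]]}' 20
python3 - <<'E'
from h import *
go(.613,.1225,.235,98)
c=shot('wrist','pics/w5');a=shot('scene','pics/s5')
cv2.imwrite('pics/m5.png',np.vstack([cv2.resize(a['frame'][120:240,170:330,::-1],(512,384),interpolation=cv2.INTER_CUBIC)[:250],c['frame'][50:384,:,::-1]]))
Rk=R.from_euler('z',8,degrees=True).as_matrix()
W=wpts(c);h=cv2.cvtColor(c['frame'],cv2.COLOR_RGB2HSV)
red=((h[...,0]<7)|(h[...,0]>173))&(h[...,1]>150)&(c['depth']>0)
q=W[red]@Rk-(np.array([.6125,.1225,0])@Rk);q=q[(abs(q[:,1])<.006)&(q[:,0]<0.02)];q=q[np.argsort(q[:,2])]
print(len(q));print(q[::max(1,len(q)//15)].round(3))
E
```

```text
clock: 9.28
tcp_pos: [0.5794, 0.1185, 0.2339]
orientation: [-0.001, -0.069, 0.998, -0.001]
wrist_force: [-4.4, -2.7, 3.6]
finger_gap: 0.0272
grip_force: 25.9
t 9.28 tcp [0.5794 0.1185 0.2339] units [-0.85 -0.02 -0.03] yaw 97.96 tilt 0.13 roll units -0.0 gap 0.0272 grip 25.92133743222803 F [-4.4 -2.7  3.6] q [ 0.07  0.37 -0.04  1.16 -0.   -0.07]
clock: 9.9
tcp_pos: [0.5944, 0.1206, 0.2276]
orientation: [0.0, -0.069, 0.998, -0.0]
wrist_force: [-3.4, -1.7, 4.6]
finger_gap: 0.0273
grip_force: 24.8
t 9.9 tcp [0.5944 0.1206 0.2276] units [-0.47 -0.02 -0.18] yaw 97.96 tilt 0.05 roll units -0.0 gap 0.0273 grip 24.836580916307867 F [-3.4 -1.7  4.6] q [ 0.07  0.4  -0.01  1.16 -0.   -0.07]
4650
[[-0.066  0.005  0.135]
 [-0.061 -0.004  0.145]
 [-0.056 -0.004  0.152]
 [-0.05   0.002  0.159]
 [-0.046  0.     0.165]
 [-0.041  0.003  0.17 ]
 [-0.038  0.003  0.175]
 [-0.035 -0.003  0.179]
 [-0.032  0.004  0.183]
 [-0.029  0.004  0.187]
 [-0.025  0.003  0.191]
 [-0.02   0.005  0.194]
 [-0.018 -0.004  0.197]
 [-0.016  0.005  0.2  ]
 [-0.015  0.001  0.203]]
```

View pics/m5.png

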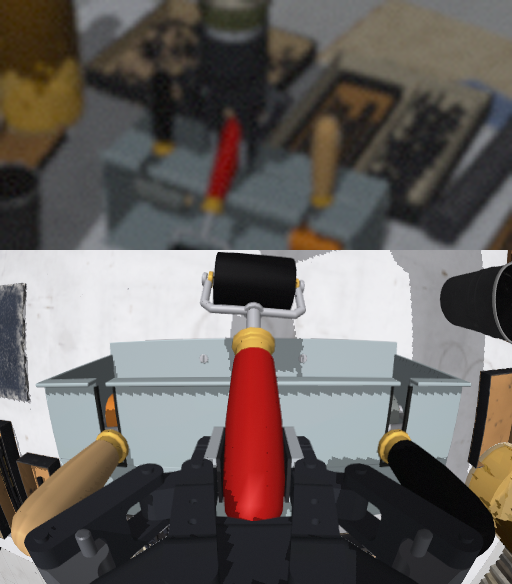

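The handle now leans about 38° from the wrist depth, with roller and fork well clear of the lip. One more nudge, then I'll tighten the grip and back off.

```bash
python3 -m handwheel '{"deltas": [[-1,-0.09,0,0.05,0],[-1,-0.09,0,0.05,0],[-1,-0.08,0,0.05,0],[-1,0,0,0,0]]}' 20
python3 -m handwheel '{"deltas": [[-1,0,0,0,0],[-1,0,0,0,0],[-1,0,0,0,0],[-1,0,0,0,0],[-1,0,0,-0.1,0],[-1,0,0,-0.2,0],[-1,0,0,-0.3,0],[-1,0,0,-0.4,0],[-1,0,0,-0.4,0],[-1,0,0,-0.4,0],[-1,0,0,-0.2,0],[-1,0,0,0,0],[-1,0,0,0,0]]}' 100
cat >> h.py <<'E'
def lean(c,deg=8):
    s=status.get_state();Rk=R.from_euler('z',deg,degrees=True).as_matrix();g=np.array(s['tcp_pos'])-[0,0,.054]
    h=cv2.cvtColor(c['frame'],cv2.COLOR_RGB2HSV)
    red=((h[...,0]<7)|(h[...,0]>173))&(h[...,1]>150)&(c['depth']>0)
    q=(wpts(c)[red]-g)@Rk; q=q[(abs(q[:,1])<.007)&(np.linalg.norm(q,axis=1)<.06)&(q[:,0]<-.005)]
    p=np.polyfit(q[:,2],q[:,0],1);print('lean',np.degrees(np.arctan(p[0])),len(q))
E
python3 - <<'E'
from h import *
go(.613,.1225,.3,98)
c=shot('wrist','pics/w6');lean(c);lean(load('pics/w5'))
E
```

```text
clock: 10.5
tcp_pos: [0.605, 0.1223, 0.2203]
orientation: [0.0, -0.069, 0.998, -0.0]
wrist_force: [-4.4, -1.7, 4.8]
finger_gap: 0.0269
grip_force: 23.6
clock: 12.12
tcp_pos: [0.6045, 0.1223, 0.2998]
orientation: [-0.001, -0.069, 0.998, 0.0]
wrist_force: [0.1, 0.4, -3.1]
finger_gap: 0.0256
grip_force: 98.3
t 12.12 tcp [0.6045 0.1223 0.2998] units [-0.21 -0.02 -0.  ] yaw 97.97 tilt 0.06 roll units -0.0 gap 0.0256 grip 98.30224710633047 F [ 0.1  0.4 -3.1] q [ 0.07  0.4   0.16  1.33  0.   -0.07]
lean 46.74572458102016 4194
lean 26.891635997349166 1633
```

Lean is 46.7°, held at 100 N. Now I travel: up and back, across to the slab, and turn 5.5° to match its edges.

```bash
python3 -m handwheel '{"deltas": [[-1,0.2,0,-0.2,0],[-1,0.3,0,-0.3,0],[-1,0.4,0,-0.4,0],[-1,0.4,0,-0.3,0],[-1,0.2,0,-0.1,0.1],[-1,0,-0.1,0,0.2],[-1,0,-0.3,0,0.26],[-1,0,-0.5,0,0],[-1,0,-0.6,0,0],[-1,0,-0.6,0,0],[-1,0,-0.6,0,0],[-1,0,-0.6,0,0],[-1,0,-0.6,0,0],[-1,0,-0.6,0,0],[-1,0,-0.6,0,0],[-1,0,-0.6,0,0],[-1,0,-0.6,0,0],[-1,0,-0.4,0,0],[-1,0,-0.2,0,0],[-1,0,0,0,0]]}' 100
python3 - <<'E'
from h import *
go(.689,-.238,.225,92.4)
c=shot('wrist','pics/w7');lean(c,2.4)
E
```

```text
clock: 14.68
tcp_pos: [0.5576, -0.1622, 0.3522]
orientation: [-0.0, -0.02, 1.0, 0.0]
wrist_force: [-0.5, 0.2, -2.1]
finger_gap: 0.0255
grip_force: 98.4
t 14.68 tcp [ 0.5576 -0.1622  0.3522] units [-3.21 -2.03  3.18] yaw 92.32 tilt 0.03 roll units -0.01 gap 0.0255 grip 98.39238944579847 F [-0.5  0.2 -2.1] q [-0.42  0.32  0.17  1.42  0.   -0.46]
lean 46.83006096485979 4164
```

```bash
python3 -m handwheel '{"deltas": [[-1,-0.2,-0.2,0,0],[-1,-0.4,-0.3,0.1,0],[-1,-0.5,-0.4,0.3,0],[-1,-0.5,-0.4,0.4,0],[-1,-0.5,-0.3,0.4,0],[-1,-0.5,-0.2,0.4,0],[-1,-0.4,-0.2,0.4,0],[-1,-0.2,0,0.3,0],[-1,0,0,0.2,0],[-1,0,0,0,0],[-1,0,0,0,0]]}' 100
python3 - <<'E'
from h import *
go(.689,-.238,.225,92.4)
c=shot('wrist','pics/w8');lean(c,2.4);a=shot('top','pics/t8')
W=wpts(c);g=c['frame'].astype(int)
cv2.imwrite('pics/m8.png',np.vstack([cv2.resize(a['frame'][130:240,270:420,::-1],(512,375),interpolation=cv2.INTER_CUBIC)[:250],c['frame'][:340,:,::-1]]))
E
```

```text
clock: 16.1
tcp_pos: [0.6886, -0.2361, 0.2536]
orientation: [0.0, -0.021, 1.0, -0.0]
wrist_force: [-0.4, -0.3, -2.5]
finger_gap: 0.0254
grip_force: 98.5
t 16.1 tcp [ 0.6886 -0.2361  0.2536] units [-0.01 -0.05  0.72] yaw 92.38 tilt 0.06 roll units -0.0 gap 0.0254 grip 98.48818367812783 F [-0.4 -0.3 -2.5] q [-0.44  0.64  0.44  1.37  0.   -0.48]
lean 46.84029495451965 4175
```

View pics/m8.png

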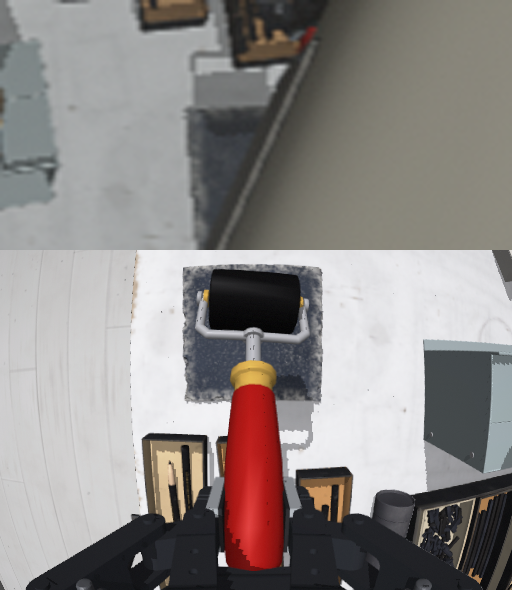

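The roller is over the slab; the axle ends at composite (206,295) and (305,302) suggest a few degrees of axle yaw. I'll measure the axle, barrel and slab corners from the wrist depth.

Run:
```python
from h import *
c=load('pics/w8');W=wpts(c)
C=[np.array([W[v+i,u+j] for i in(-1,0,1) for j in(-1,0,1)]) for u,v in((187,22),(318,20),(317,148),(190,148))]
C=np.array([np.median(x,0) for x in C]);print('slab',C.mean(0),C.round(3).tolist())
g=np.array([.6886,-.2361,.1996])
Q=W.reshape(-1,3);col=c['frame'].reshape(-1,3).astype(int)
th=np.radians(46.8);y=np.radians(2.4);u=np.array([np.sin(th)*np.cos(y),np.sin(th)*np.sin(y),np.cos(th)])
ax=g-.138*u;print('axle middle est',ax)
m=(col.sum(1)<130)&(np.linalg.norm(Q-ax,axis=1)<.045)&(Q[:,2]>.05)
b=Q[m];print(len(b),b.min(0).round(3),b.max(0).round(3))
from scipy.optimize import least_squares
def res(p): # cylinder r=22: point (x0,z0) at y=ax_y, dir (dx,1,dz)
    d=np.array([p[2],1,p[3]]);d/=np.linalg.norm(d);o=np.array([p[0],ax[1],p[1]])
    return np.linalg.norm(np.cross(b-o,d),axis=1)-.022
s=least_squares(res,[ax[0],ax[2],0,0],loss='soft_l1',f_scale=.002);p=s.x
print('cyl x,z',p[:2],'axle yaw deg (off +y, ccw)',-np.degrees(np.arctan(p[2])),'tilt',np.degrees(np.arctan(p[3])),'rms',np.sqrt((res(p)**2).mean()),'ymid',(b[:,1].min()+b[:,1].max())/2)
```

```text
slab [ 0.58912301 -0.24142349  0.0057543 ] [[0.523, -0.315, 0.006], [0.515, -0.175, 0.006], [0.656, -0.169, 0.005], [0.662, -0.307, 0.006]]
axle middle est [ 0.58809057 -0.24031259  0.1051325 ]
5180 [ 0.557 -0.27   0.107] [ 0.599 -0.212  0.137]
cyl x,z [0.57672162 0.11086802] axle yaw deg (off +y, ccw) -0.9906433348013591 tilt -4.309281650794761 rms 0.0006321530187466632 ymid -0.24095601243753306
```

The axle is 3.6° off the slab edges, 4.3° from level, 12 mm short of centre and at z 0.111. I'll trim those, lower it and let it settle.

```bash
python3 -m handwheel '{"deltas": [[-1,-0.1,0.05,0.1,-0.12],[-1,-0.1,0.06,0.2,-0.12],[-1,-0.08,0.06,0.2,-0.12],[-1,0,0,0.2,0],[-1,0,0,0.15,0],[-1,0,0,0,0],[-1,0,0,0,0],[-1,0,0,0,0],[-1,0,0,0,0],[-1,0,0,0,0],[-1,0,0,0,0]]}' 100
python3 - <<'E'
from h import *
from scipy.optimize import least_squares
go(.689,-.238,.225,92.4)
c=shot('wrist','pics/w9');lean(c,6)
Q=wpts(c).reshape(-1,3);col=c['frame'].reshape(-1,3).astype(int);ax=np.array([.589,-.241,.077])
b=Q[(col.sum(1)<130)&(np.linalg.norm(Q-ax,axis=1)<.045)&(Q[:,2]>.06)]
def res(p):
    d=np.array([p[2],1,p[3]]);d/=np.linalg.norm(d);return np.linalg.norm(np.cross(b-[p[0],ax[1],p[1]],d),axis=1)-.022
p=least_squares(res,[ax[0],ax[2],0,0],loss='soft_l1',f_scale=.002).x
print(p[:2],-np.degrees(np.arctan(p[2])),np.degrees(np.arctan(p[3])),(b[:,1].min()+b[:,1].max())/2,np.sqrt((res(p)**2).mean()))
t=shot('scene','pics/s9');cv2.imwrite('pics/m9.png',cv2.resize(t['frame'][120:300,160:400,::-1],(720,540),interpolation=cv2.INTER_CUBIC))
E
```

```text
clock: 17.58
tcp_pos: [0.6996, -0.2288, 0.2185]
orientation: [0.0, -0.052, 0.999, 0.0]
wrist_force: [-0.0, 1.0, -1.6]
finger_gap: 0.0255
grip_force: 98.5
t 17.57 tcp [ 0.6996 -0.2288  0.2185] units [ 0.29 -0.2  -0.16] yaw 95.97 tilt 0.01 roll units 0.36 gap 0.0255 grip 98.51326086907648 F [-0.   1.  -1.6] q [-0.43  0.67  0.41  1.31  0.   -0.53]
lean 46.8285766801346 4171
[0.58800873 0.07600439] 2.624734843141702 -4.254846504223324 -0.2404640600453546 0.0006311374751564067
```

View pics/m9.png

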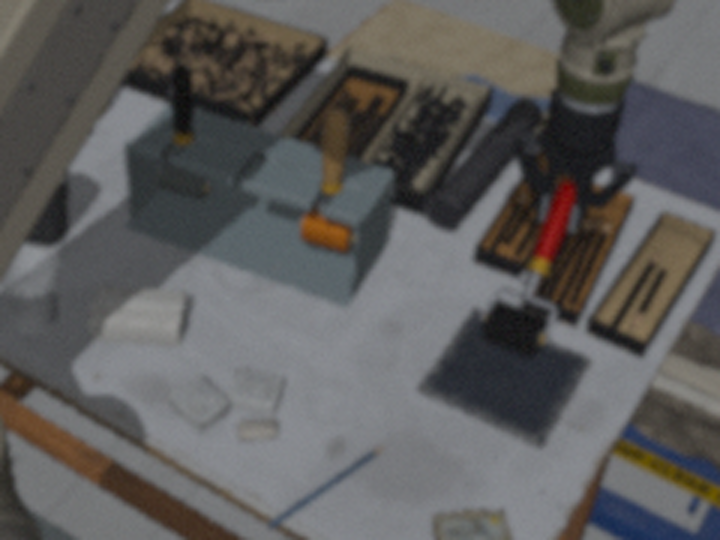

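The picture shows the roller held over the slab (515,325), with the black (182,110) and wood (335,150) rollers still hanging and the chalk in place. The axle middle measures (0.588, -0.240, 0.076), lean 47°, parallel to the slab edges and 4° from level. All are inside the limits.

```bash
python3 -c "
from workcell import hand_in
print(hand_in())"
```

```text
the job is handed in; nothing more can be done
None
```

The job is handed in: the red roller is held still over the middle of the slab, leaning about 47°, its axle parallel to the slab edges and about 4° from level, and its rubber about 47 mm above the slate; hand-in gave no verdict.

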